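# One full hand turn of the orange-handled indexing dial

## Task

Before this training rig is powered up, the rotary indexing dial with the orange handle must be run round once by hand. Turn it clockwise (seen from above) through one full turn by its orange handle, so that the handle comes back to the yellow home pointer, and let go. Leave the dial with the blue handle alone.

Things in the scene. Friction and masses are not known exactly. Their poses are not given: they have to be found in the camera images.
- orange_dial (a joint): Angle (rad) of the level aluminium dial with the orange handle. Grows clockwise seen from above and runs on past a full turn, without end stops. At 0 and at 6.283 (one full turn) the handle is in line with the yellow home pointer; it starts within 0.12 of 0. Light steady friction, about 2 N at the handle; it stays where it is left.
- orange_grip (a point): Middle of the orange handle: an upright plastic cylinder 24 mm in diameter, 50 mm tall, its axis 62 mm from the dial's shaft. The point is on its axis, 25 mm below its top, 30 mm above the dial's top face, 110 mm above the bench. The handle revolves freely on its own pin: a gripper can keep its heading while carrying it round.
- orange_hub (a point): Centre of the orange-handled dial (184 mm across): on its upright shaft, level with its top face, 80 mm above the bench. x points to the yellow home pointer, fixed 100 to 115 mm from the shaft, no higher than the dial's face. On the dial: a hub 44 mm across, 8 mm high, and flat discs 5 mm high. The unit is bolted down, at another place and heading each time.
- blue_grip (a point): Middle of the blue handle of a second dial, otherwise identical in size and height, that stands beside the first and must be left alone. The two units may have changed places; this dial starts at any angle.
Not all that is in view belongs to the job. Leave any pink or red look-alike of the part that bears orange_dial alone.

How it is judged (in metres and radians):
On the way:
1. the orange-handled dial has been turned half a turn clockwise (value of joint orange_dial between 2.9 and 4.2 rad).
At the end, for the whole second after the job is handed in: The orange-handled dial has gone round one full turn clockwise and rests with its handle within 0.22 rad (12.6 degrees) of the yellow home pointer, its joint reading between 6.063 and 6.503; the blue handle is within 15 mm of where it started (value of joint orange_dial between 6.063 and 6.503 rad and velocity of joint orange_dial between -0.1 and 0.1 rad/s and distance of blue_grip from where it was at the start of the episode below 0.015 m); the robot touches nothing.
It fails at once if the blue handle is moved by more than 15 mm (distance of blue_grip from where it was at the start of the episode above 0.015 m).
It fails at once if the orange-handled dial is turned the wrong way (counter-clockwise) by more than about a quarter turn (value of joint orange_dial below -1.5 rad).
It also fails if it takes over 48 s, if anything falls off the work surface, if the arm or the gripper's body presses on something with over 40 N, if the wrist force passes 120 N, or if a joint passes its speed limit or range.

## Robot

A 7-joint arm with a two-finger parallel gripper is mounted at the origin on the work surface. World frame = base frame: x ahead of the robot, y to its left, z up, the work surface at z = 0. Lengths are in mm, angles in rad, forces in N, time in s.
With the tool pointing down it reaches from about 400 to 875 mm from the base axis. Payload 4.4 kg.
Tool frame: the origin (TCP) lies at the very end of the fingers, on their centre line; the grasp point (between the pads) lies 19 mm behind it; z points along the fingers, y is the line along which they close (so a half turn about z gives the same grasp; the last joint's range is limited). The gripper opens to 85 mm and grips with 20 to 120 N. Pads are 22 mm wide; open, the fingers measure 114 mm over their backs; the gripper's body (76 mm by 85 mm) begins 54 mm behind the grasp point. The pads swing forward as they close: fully open they stand 13 mm farther back than shut.
Start: joints at [1.175, 0.628, 0.038, 1.517, -0.027, 0.996, -0.02], TCP at [210.533, -614.975, 231.313] pointing down, gripper open.
Joint ranges: [-3.06, 3.06], [-0.37, 2.12], [-1.25, 1.32], [0.18, 2.47], [-1.1, 4.24], [0.23, 1.98], [-2.94, 2.94]. Speed limits (rad/s): [2.57, 2.57, 3.14, 3.14, 3.14, 3.14, 3.14].

## Interface

Orientations are given as [roll, pitch, yaw] about the fixed x, y, z axes, in that order (R = Rz(yaw) Ry(pitch) Rx(roll)).
In Python, from cell import monitor, viewer, workorder gives the robot as it stands.
- The arm moves only by the tool arm_command, never from a script. Its argument "series" is one flat list of numbers, 5 for each row, row after row: the opening in per cent of the stroke, from 0 (shut) to 100 (fully open), then the shift along the tool's x, y, z in cm, then the turn about the tool's z in degrees. In form: [claw, x, y, z, roll, claw, x, y, z, roll, ...]. A call has exactly 5 rows; each row is the pose to reach, as a shift and turn from the pose commanded when the call began, along the tool's axes at that moment; what a row does not reach only later rows make up. A row lasts 1/12 s, in which the tool goes at most 41.7 mm and 7.16 degrees, less where a joint would pass 70% of its speed; a pose out of reach is approached as far as the arm can. A call with a gripper value outside its range is refused whole. The fingers move at their own pace and stop on an object; the grip force is fixed at half the most. Time passes only in rows, so rows that repeat a pose let the fingers close, or fill a call up. It gives the time, the measured TCP pose, the force, the opening and the grip force at its end, in the units of the state.
- monitor.read_state(): the state, without advancing time (a new reading comes with each control period).
- viewer.get_image(name): name is "side" or "top" or "wrist"; returns (picture, depth): 384x512x3 uint8, red, green, blue; 384x512 float32, mm along the optical axis (not along the pixel's ray), 0 where there is no reading.
- viewer.camera_model(name): a dict with "mtx" (3x3 intrinsics, pixels), "R" (3x3) and "t" (3): a world point X has camera coordinates R X + t. Camera axes: x right, y down, z forward; pixel columns grow to the right and rows downward; lengths in mm; the calibration is good to about 2 mm. The wrist camera is an equidistant fisheye: a pixel r from the principal point sees the ray r / f radians off the axis. A picture is of the moment at which its call begins: read the wrist's pose just before it. camera_model takes no time and is no camera call; for the wrist camera it gives the pose at the moment of the call.
- workorder.finish_job(): hands the job in; it is judged then, once.
The state is a dict: "clock": time; "qpos": joint angles; "qd": joint speeds; "tau": joint torques, N m; "eef_pos": TCP position; "tool_rot": TCP orientation; "force": force on the tool from outside, world axes, zero at the start; "torque": the same for the moment, N m; "width": finger opening in mm; "gripper_force": force on a finger pad.
Only numpy, scipy, OpenCV 4.12 (cv2) and the standard library are available. Lean on these libraries where they do the work, as an engineer would, in place of code of your own. Each camera call takes 0.05 s, during which the arm holds its last target. There are 200 camera calls.

## Working session

There is one attempt and no reset: what is moved stays moved. The work goes in short steps, Python scripts to look and compute and a tool call to move; the robot and the scene stay as the last step left them, time stands still between calls to the robot, and variables do not carry over. Pictures are saved under pics/ and viewed, at most 10 in all, crops included, and the job is handed in when it is done.

Besides the shell and the picture viewer there is one more tool, called after "Request:" as a command line: name --argument value ..., lists and objects as JSON in quotes. arm_command: Moves the arm, as the interface text tells. Its arguments: {"type":"object","properties":{"series":{"type":"array","items":{"type":"number"}}},"required":["series"]}

```bash
mkdir -p pics; ls
python3 - <<'E'
from cell import monitor, viewer
import cv2,numpy as np
print(monitor.read_state())
for n in ("top","side"):
    p,d=viewer.get_image(n); np.savez(f"pics/{n}.npz",p=p,d=d,**viewer.camera_model(n)); cv2.imwrite(f"pics/{n}1.png",p[:,:,::-1])
E
```

```text
pics
{'clock': 0.0, 'qpos': array([ 1.1752388 ,  0.62934953,  0.03843748,  1.51841388, -0.02701922,
        0.99633603, -0.01999924]), 'qd': array([ 5.43266129e-04, -6.72394385e-05,  1.14937760e-04,  1.19402997e-04,
       -1.19908368e-03,  1.17971148e-03,  2.21207883e-04]), 'tau': array([ 1.08275068e-03, -5.63416207e+01,  1.22629914e+00, -1.93453950e+01,
        1.09838747e-02,  1.06246263e-02, -2.31160362e-05]), 'eef_pos': array([ 210.29737671, -614.33815945,  230.37216545]), 'tool_rot': array([-3.13960360e+00,  8.98483031e-06,  3.29750414e-01]), 'force': array([-0.51016935, -0.2394168 , -0.66132332]), 'torque': array([-0.03373781,  0.03503946,  0.00771807]), 'gripper_force': 0.0, 'width': 85.43500072502019}
```

View pics/top1.png

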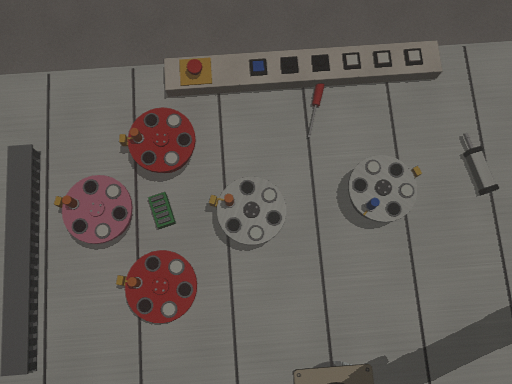

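View pics/side1.png

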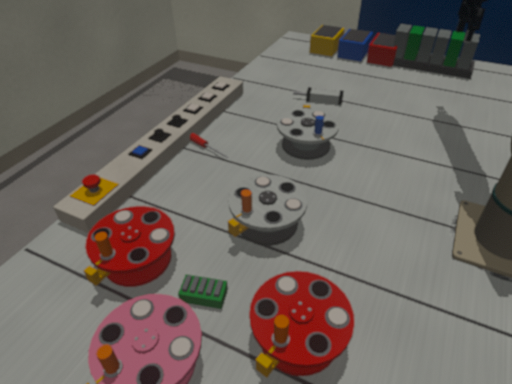

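The top view shows five dials:
- Aluminium with an orange handle: hub (251,210), handle (228,200), pointer (213,200).
- Aluminium with a blue handle: hub (383,188), handle (374,203). Leave alone.
- Red look-alikes with orange handles: (162,140) and (160,287).
- Pink look-alike with an orange handle: (97,209).

I choose the aluminium one at (251,210), and check it in a close crop.

```bash
cat > h.py <<'E'
import numpy as np
def at_z(px,z,K,R,t):
    """world point on plane z seen at pixel px (pinhole)"""
    d=R.T@np.linalg.solve(K,[px[0],px[1],1]); c=-R.T@t
    return c+d*(z-c[2])/d[2]
def from_depth(px,d,K,R,t):
    r=np.linalg.solve(K,[px[0],px[1],1])*d[int(round(px[1])),int(round(px[0]))]
    return R.T@(r-t)
E
python3 - <<'E'
import numpy as np,cv2
from h import *
f=np.load("pics/top.npz"); a=(f["mtx"],f["R"],f["t"])
cv2.imwrite("pics/crop1.png",cv2.resize(f["p"][165:255,200:300,::-1],None,fx=6,fy=6,interpolation=cv2.INTER_CUBIC))
for n,px,z in (("hub",(251.5,210),88),("grip top",(228.5,200),135),("ptr",(213,200),80),("blue hub",(383.5,188),88),("red1",(161,140),88),("red2",(160,287),88),("blue top",(374,203),135)):
    print(n,at_z(px,z,*a).round(),from_depth(px,f["d"],*a).round())
E
```

```text
hub [519. 182.  88.] [519. 182.  87.]
grip top [540. 239. 135.] [540. 239. 139.]
ptr [555. 282.  80.] [556. 282.  77.]
blue hub [ 553. -171.   88.] [ 553. -171.   87.]
red1 [729. 412.  88.] [729. 412.  88.]
red2 [339. 428.  88.] [339. 429.  83.]
blue top [ 506. -128.  135.] [ 506. -128.  136.]
```

View pics/crop1.png

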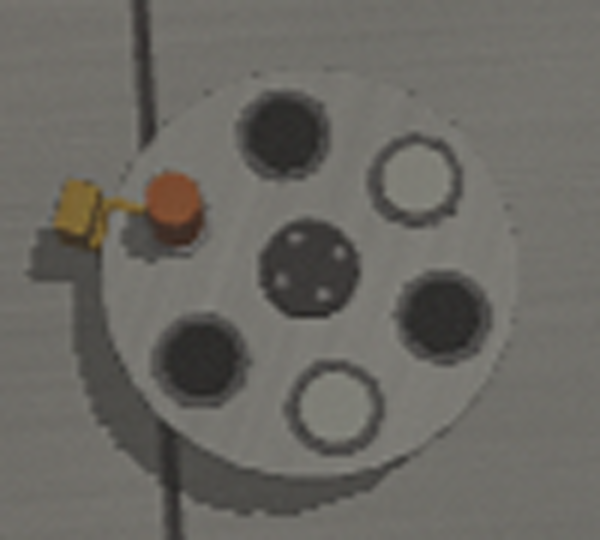

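The crop confirms it: a grey dial with the orange handle top at crop (174,197), hub at (309,268) and pointer at (80,210). The measured grip radius is about 61 mm (62 given) and the depth heights agree. Next I move over it, turning the tool to yaw 90°.

```bash
cat >> h.py <<'E'
def rel(pts,yaw_to=None,p0=None):
    """world points (mm) -> tool shifts in cm from p0 (default: measured TCP); turn in degrees"""
    from cell import monitor
    from scipy.spatial.transform import Rotation as Ro
    s=monitor.read_state(); R=Ro.from_euler("xyz",s["tool_rot"]).as_matrix()
    p0=s["eef_pos"] if p0 is None else np.array(p0,float)
    yaw=np.degrees(s["tool_rot"][2]); print("yaw",yaw.round(2),"turn",None if yaw_to is None else round(yaw-yaw_to,1))
    print(((np.array(pts,float)-p0)@R/10).round(2).tolist())
E
python3 - <<'E'
from h import *
from cell import viewer
f=np.load("pics/top.npz"); a=(f["mtx"],f["R"],f["t"])
h=at_z((251.5,209.7),88,*a); g=at_z((229,197.9),135,*a); p=at_z((213,199.5),80,*a)
print(h,g,p,[np.degrees(np.arctan2(*(q-h)[1::-1])) for q in (g,p)])
rel([(360,-480,250),(450,-300,250),(520,-100,250),(545,60,250),(545,238,250)],90)
E
```

```text
[520.06934962 182.00437589  88.        ] [545.76345267 237.50717041 135.        ] [556.42784041 281.46256478  80.        ] [np.float64(65.15900094704423), np.float64(69.91932723298811)]
yaw 18.9 turn -71.1
[[18.51, -7.87, -1.94], [32.86, -21.99, -1.91], [45.96, -38.64, -1.89], [53.5, -52.97, -1.86], [59.27, -69.81, -1.83]]
```

Request:
arm_command --series '[100, 3.7, -1.6, -0.4, -7, 100, 7.4, -3.2, -0.8, -14, 100, 11.1, -4.8, -1.2, -21, 100, 14.8, -6.4, -1.6, -28, 100, 18.5, -8, -1.9, -35]'

```text
clock: 0.52
eef_pos: [360.7, -477.8, 250.4]
tool_rot: [-3.141, -0.0, 0.946]
force: [1.1, -0.7, -0.6]
width: 85.2
gripper_force: 0.0
```

Run:
```python
from h import *
rel([(450,-300,250),(520,-100,250),(545,60,250),(545,238,250)],90)
```

```text
yaw 54.22 turn -35.8
[[19.65, -3.15, 0.04], [39.97, -9.16, 0.04], [54.41, -16.49, 0.05], [68.85, -26.9, 0.05]]
```

Request:
arm_command --series '[100, 3.9, -0.6, 0, -7, 100, 7.8, -1.2, 0, -14, 100, 11.8, -1.8, 0, -21, 100, 15.7, -2.4, 0, -28, 100, 19.6, -3.1, 0, -35.8]'

```text
clock: 0.93
eef_pos: [450.6, -300.9, 250.1]
tool_rot: [-3.141, -0.0, 1.56]
force: [1.1, -0.9, -0.4]
width: 85.3
gripper_force: 0.0
```

Run:
```python
from h import *
rel([(520,-100,250),(545,60,250),(545,238,250)],90)
```

```text
yaw 89.4 turn -0.6
[[20.16, 6.73, 0.01], [36.19, 9.07, 0.02], [53.99, 8.88, 0.02]]
```

Request:
arm_command --series '[100, 3.8, 1.2, 0, 0, 100, 7.6, 2.4, 0, 0, 100, 11.4, 3.6, 0, 0, 100, 15.2, 4.8, 0, 0, 100, 19, 6, 0, 0]'

```text
clock: 1.35
eef_pos: [513.2, -112.0, 250.1]
tool_rot: [-3.141, 0.0, 1.554]
force: [0.0, -0.8, -0.9]
width: 85.5
gripper_force: 0.0
```

Request:
arm_command --series '[100, 3.6, 0.6, 0, 0, 100, 7.2, 1.2, 0, 0, 100, 10.8, 1.8, 0, 0, 100, 14.4, 2.4, 0, 0, 100, 18, 3, 0, 0]'

```text
clock: 1.77
eef_pos: [546.0, 67.3, 250.1]
tool_rot: [-3.141, 0.0, 1.554]
force: [-0.4, 0.3, -0.8]
width: 85.6
gripper_force: 0.0
```

Run:
```python
from h import *
rel([(545.8,237.5,250)],90)
from cell import monitor; print(monitor.read_state()["qpos"].round(2))
```

```text
yaw 89.05 turn -0.9
[[17.01, -0.3, 0.0]]
[ 0.07  0.48 -0.36  1.77  0.2   0.93 -0.39]
```

Request:
arm_command --series '[100, 4, -0.1, 0, 0, 100, 8, -0.2, 1, 0, 100, 12, -0.2, 2, 0, 100, 16, -0.3, 3, -0.9, 100, 17, -0.3, 4, -0.9]'

```text
clock: 2.18
eef_pos: [544.0, 244.8, 209.9]
tool_rot: [-3.141, -0.006, 1.579]
force: [0.5, 0.6, 0.6]
width: 85.3
gripper_force: 0.0
```

Run:
```python
from h import *
from cell import monitor,viewer
import cv2
print(monitor.read_state()["eef_pos"],monitor.read_state()["tool_rot"])
m=viewer.camera_model("wrist"); p,d=viewer.get_image("wrist"); np.savez("pics/w.npz",p=p,d=d,**m)
cv2.imwrite("pics/w1.png",p[:,:,::-1]); print(m)
```

```text
[544.04839722 244.7988501  209.92269747] [-3.14131932 -0.00639583  1.57938156]
{'mtx': array([[297.31863964,   0.        , 254.60619713],
       [  0.        , 297.31863964, 192.52543532],
       [  0.        ,   0.        ,   1.        ]]), 'R': array([[ 9.99955357e-01,  9.44327118e-03, -3.29713007e-04],
       [ 9.22221880e-03, -9.67759569e-01,  2.51706908e-01],
       [ 2.05785367e-03, -2.51698712e-01, -9.67803453e-01]]), 't': array([-546.5595731 ,  205.0940205 ,  418.92163352])}
```

View pics/w1.png

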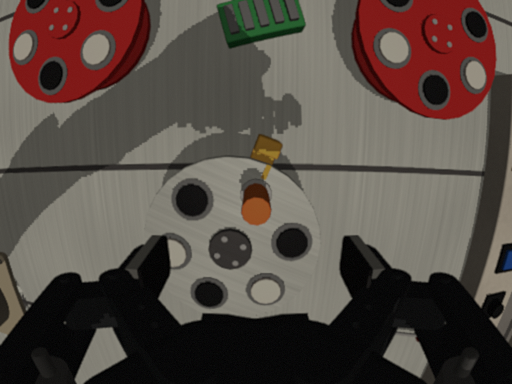

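The wrist view shows the grey dial: hub (230,247), orange handle top (256,211), yellow block (266,150). I measure these with the fisheye model.

```bash
cat >> h.py <<'E'
def fish_z(px,z,K,R,t):
    v=(np.array(px)-K[:2,2])/K[0,0]; th=np.linalg.norm(v)
    r=R.T@np.r_[v/th*np.sin(th),np.cos(th)]; c=-R.T@t
    return c+r*(z-c[2])/r[2]
E
python3 - <<'E'
from h import *
f=np.load("pics/w.npz"); a=(f["mtx"],f["R"],f["t"])
h=fish_z((230,247),88,*a); g=fish_z((256,211),135,*a)
for n,q in (("h",h),("g",g),("tip",fish_z((265,178),80,*a)),("blk",fish_z((266,150),80,*a))):
    d=(q-h)[:2]; print(n,q.round(1),np.hypot(*d).round(1),np.degrees(np.arctan2(d[1],d[0])).round(1))
rel([(*g[:2],200),(*g[:2],140),(*g[:2],96)],90)
E
```

```text
h [520.7 184.4  88. ] 0.0 0.0
g [545.5 237.5 135. ] 58.6 65.0
tip [554.  252.1  80. ] 75.5 63.8
blk [554.5 278.6  80. ] 100.1 70.2
yaw 90.48 turn 0.5
[[-0.58, 0.23, 0.77], [-0.6, 0.25, 6.77], [-0.62, 0.27, 11.17]]
```

Request:
arm_command --series '[100, 0, 0, 0, 0, 100, 0, 0, 1, 0, 100, 0, 0, 2, 0, 100, 0, 0, 3, 0, 100, 0, 0, 3, 0]'

```text
clock: 2.65
eef_pos: [545.1, 233.2, 178.0]
tool_rot: [-3.138, 0.003, 1.568]
force: [-0.6, -0.6, -0.2]
width: 85.1
gripper_force: 0.0
```

Run:
```python
from h import *
rel([(545.6,237.6,180),(545.6,237.6,96)],90)
```

```text
yaw 89.82 turn -0.2
[[0.44, 0.05, -0.21], [0.47, 0.08, 8.19]]
```

Request:
arm_command --series '[100, 0, 0, 1.5, 0, 100, 0, 0, 3.5, 0, 100, 0, 0, 5.5, 0, 100, 0, 0, 7.5, 0, 100, 0, 0, 8.4, 0]'

```text
clock: 3.07
eef_pos: [545.0, 234.1, 94.1]
tool_rot: [-3.139, 0.002, 1.569]
force: [0.3, -0.6, -0.0]
width: 85.1
gripper_force: 0.0
```

Request:
arm_command --series '[100, 0, 0, 0, 0, 100, 0, 0, 0, 0, 100, 0, 0, 0, 0, 100, 0, 0, 0, 0, 100, 0, 0, 0, 0]'

```text
clock: 3.48
eef_pos: [546.7, 236.0, 97.5]
tool_rot: [3.14, -0.001, 1.57]
force: [0.4, 0.0, -0.0]
width: 85.5
gripper_force: 0.0
```

Run:
```python
from h import *
from cell import viewer
import cv2
rel([(545.6,237.6,96)],90)
p,d=viewer.get_image("wrist"); cv2.imwrite("pics/w2.png",p[:,:,::-1])
```

```text
yaw 89.95 turn -0.1
[[0.16, -0.11, 0.15]]
```

View pics/w2.png

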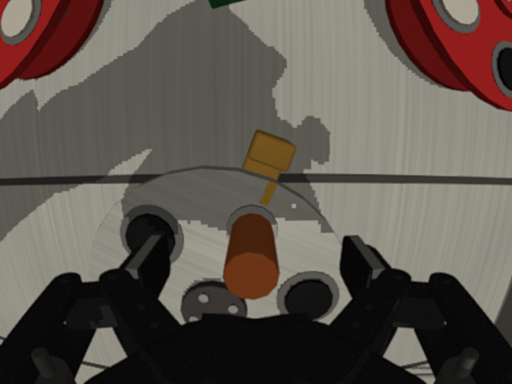

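The handle (top at (251,275)) stands between the open pads. Closing on it now.

Request:
arm_command --series '[0, 0.1, 0, 0, 0, 0, 0.1, 0, 0, 0, 0, 0.1, 0, 0, 0, 0, 0.1, 0, 0, 0, 0, 0.1, 0, 0, 0]'

```text
clock: 3.95
eef_pos: [546.0, 236.7, 96.3]
tool_rot: [-3.142, 0.0, 1.57]
force: [0.3, 0.4, 0.6]
width: 25.6
gripper_force: 1.0
```

Request:
arm_command --series '[0, 0, 0, 0, 0, 0, 0, 0, 0, 0, 0, 0, 0, 0, 0, 0, 0, 0, 0, 0, 0, 0, 0, 0, 0]'

```text
clock: 4.37
eef_pos: [545.8, 236.5, 96.5]
tool_rot: [-3.141, 0.0, 1.57]
force: [-1.9, -1.9, 4.5]
width: 22.8
gripper_force: 58.7
```

Run:
```python
from cell import monitor
print(monitor.read_state())
import numpy as np
from h import *
# clockwise circle, rows of 9 deg, hub-relative; tool x=world y, tool y=world x (cm)
for k in range(8):
    a0=65.5-45*k; a=np.radians(a0-9*np.arange(1,6)); b=np.radians(a0)
    print(k,np.c_[6.2*(np.sin(a)-np.sin(b)),6.2*(np.cos(a)-np.cos(b))].round(2).tolist())
```

```text
{'clock': 4.3667, 'qpos': array([-0.27407823,  0.7372939 , -0.29174926,  1.78508037,  0.31866196,
        0.66601452, -0.74764537]), 'qd': array([ 1.74419810e-03, -2.03882636e-04,  1.38700954e-03,  1.89089360e-04,
       -1.70916034e-03, -6.03681162e-04, -3.62481840e-05]), 'tau': array([-2.68312013e-01, -5.28607213e+01, -3.58599611e+00, -1.38790655e+01,
        6.98835100e-02, -7.55798724e-01, -2.69414712e-03]), 'eef_pos': array([545.8212883 , 236.53051677,  96.49164866]), 'tool_rot': array([-3.14132260e+00,  3.81140344e-04,  1.56988397e+00]), 'force': array([-1.92809709, -1.88600898,  4.47895609]), 'torque': array([-0.26504314,  0.43659736, -0.04061558]), 'gripper_force': 58.69904816150665, 'width': 22.782318089663455}
0 [[-0.47, 0.85], [-1.07, 1.62], [-1.78, 2.28], [-2.59, 2.83], [-3.47, 3.24]]
1 [[-0.94, 0.27], [-1.9, 0.39], [-2.87, 0.35], [-3.83, 0.17], [-4.74, -0.17]]
2 [[-0.85, -0.47], [-1.62, -1.07], [-2.28, -1.78], [-2.83, -2.59], [-3.24, -3.47]]
3 [[-0.27, -0.94], [-0.39, -1.9], [-0.35, -2.87], [-0.17, -3.83], [0.17, -4.74]]
4 [[0.47, -0.85], [1.07, -1.62], [1.78, -2.28], [2.59, -2.83], [3.47, -3.24]]
5 [[0.94, -0.27], [1.9, -0.39], [2.87, -0.35], [3.83, -0.17], [4.74, 0.17]]
6 [[0.85, 0.47], [1.62, 1.07], [2.28, 1.78], [2.83, 2.59], [3.24, 3.47]]
7 [[0.27, 0.94], [0.39, 1.9], [0.35, 2.87], [0.17, 3.83], [-0.17, 4.74]]
```

Firm grip (22.8 mm, 59 N). First 45° clockwise, watching the force.

Request:
arm_command --series '[0, -0.47, 0.85, 0, 0, 0, -1.07, 1.62, 0, 0, 0, -1.78, 2.28, 0, 0, 0, -2.59, 2.83, 0, 0, 0, -3.47, 3.24, 0, 0]'

```text
clock: 4.78
eef_pos: [577.8, 202.8, 96.5]
tool_rot: [-3.14, -0.001, 1.571]
force: [-4.6, -0.1, 6.2]
width: 22.9
gripper_force: 59.3
```

Request:
arm_command --series '[0, -0.94, 0.27, 0, 0, 0, -1.9, 0.39, 0, 0, 0, -2.87, 0.35, 0, 0, 0, -3.83, 0.17, 0, 0, 0, -4.74, -0.17, 0, 0]'

```text
clock: 5.2
eef_pos: [576.8, 155.2, 96.5]
tool_rot: [3.141, -0.002, 1.571]
force: [-2.6, 3.6, 4.9]
width: 23.2
gripper_force: 59.1
```

Request:
arm_command --series '[0, -0.85, -0.47, 0, 0, 0, -1.62, -1.07, 0, 0, 0, -2.28, -1.78, 0, 0, 0, -2.83, -2.59, 0, 0, 0, -3.24, -3.47, 0, 0]'

```text
clock: 5.62
eef_pos: [542.1, 122.1, 96.5]
tool_rot: [3.139, -0.001, 1.57]
force: [1.1, 4.6, 1.1]
width: 22.6
gripper_force: 58.9
```

Request:
arm_command --series '[0, -0.27, -0.94, 0, 0, 0, -0.39, -1.9, 0, 0, 0, -0.35, -2.87, 0, 0, 0, -0.17, -3.83, 0, 0, 0, 0.17, -4.74, 0, 0]'

```text
clock: 6.03
eef_pos: [495.1, 123.3, 96.5]
tool_rot: [3.139, -0.0, 1.569]
force: [3.7, 3.0, 0.1]
width: 23.0
gripper_force: 58.8
```

Forces are small and the path is a clean half circle. On to the second half.

Request:
arm_command --series '[0, 0.47, -0.85, 0, 0, 0, 1.07, -1.62, 0, 0, 0, 1.78, -2.28, 0, 0, 0, 2.59, -2.83, 0, 0, 0, 3.47, -3.24, 0, 0]'

```text
clock: 6.45
eef_pos: [461.7, 158.8, 96.5]
tool_rot: [3.141, 0.001, 1.57]
force: [4.9, -0.7, 2.8]
width: 22.7
gripper_force: 59.0
```

Request:
arm_command --series '[0, 0.94, -0.27, 0, 0, 0, 1.9, -0.39, 0, 0, 0, 2.87, -0.35, 0, 0, 0, 3.83, -0.17, 0, 0, 0, 4.74, 0.17, 0, 0]'

```text
clock: 6.87
eef_pos: [463.6, 206.2, 96.4]
tool_rot: [-3.141, 0.002, 1.57]
force: [3.0, -4.8, 6.1]
width: 22.5
gripper_force: 59.4
```

Request:
arm_command --series '[0, 0.85, 0.47, 0, 0, 0, 1.62, 1.07, 0, 0, 0, 2.28, 1.78, 0, 0, 0, 2.83, 2.59, 0, 0, 0, 3.24, 3.47, 0, 0]'

```text
clock: 7.28
eef_pos: [497.3, 238.0, 96.4]
tool_rot: [-3.139, 0.003, 1.571]
force: [0.2, -5.7, 10.3]
width: 22.5
gripper_force: 59.8
```

Run:
```python
from h import *
# centre fit from the handle positions on the path
P=np.array([[545.8,236.5],[577.8,202.8],[576.8,155.2],[542.1,122.1],[495.1,123.3]])
c=np.linalg.lstsq(np.c_[2*P,np.ones(5)],(P**2).sum(1),rcond=None)[0]; h=c[:2]
print(h,np.sqrt(c[2]+h@h))
from cell import monitor
a=np.radians(np.array([105,97,89,81,69])); 
d=monitor.read_state()["eef_pos"][:2]-h; print(np.degrees(np.arctan2(d[1],d[0])))
rel(np.c_[h[0]+62*np.cos(a),h[1]+62*np.sin(a),[96.5]*5])
```

```text
[520.03336739 180.09385383] 62.02857105068029
111.43960267128728
yaw 89.98 turn None
[[0.2, 0.67, -0.01], [0.37, 1.52, -0.01], [0.41, 2.38, -0.02], [0.34, 3.24, -0.02], [0.0, 4.5, -0.02]]
```

Request:
arm_command --series '[0, 0.2, 0.7, 0, 0, 0, 0.35, 1.5, 0, 0, 0, 0.4, 2.4, 0, 0, 0, 0.35, 3.2, 0, 0, 0, 0.2, 3.9, 0, 0]'

```text
clock: 7.7
eef_pos: [535.7, 240.2, 96.4]
tool_rot: [-3.137, 0.003, 1.571]
force: [-3.0, -3.4, 11.6]
width: 22.4
gripper_force: 60.0
```

Run:
```python
from h import *
from cell import monitor
h=np.array([520,180.1]); d=monitor.read_state()["eef_pos"][:2]-h; print(np.degrees(np.arctan2(d[1],d[0])))
a=np.radians([69.,70]); rel(np.c_[h[0]+62*np.cos(a),h[1]+62*np.sin(a),[96.5]*2])
```

```text
75.37332492082106
yaw 89.99 turn None
[[-0.23, 0.65, -0.01], [-0.19, 0.55, -0.01]]
```

Request:
arm_command --series '[0, -0.1, 0.3, 0, 0, 0, -0.2, 0.6, 0, 0, 0, -0.2, 0.6, 0, 0, 0, -0.2, 0.6, 0, 0, 0, -0.2, 0.6, 0, 0]'

```text
clock: 8.12
eef_pos: [542.2, 238.1, 96.4]
tool_rot: [-3.139, 0.002, 1.57]
force: [-0.1, -2.8, 9.3]
width: 22.7
gripper_force: 59.9
```

Request:
arm_command --series '[90, 0, 0, 0, 0, 90, 0, 0, 0, 0, 90, 0, 0, 0, 0, 90, 0, 0, 0, 0, 90, 0, 0, 0, 0]'

```text
clock: 8.53
eef_pos: [543.0, 238.7, 95.9]
tool_rot: [-3.14, 0.0, 1.57]
force: [0.2, 0.4, 0.8]
width: 76.9
gripper_force: 0.0
```

Request:
arm_command --series '[90, 0, 0, 0, 0, 90, 0, 0, 0, 0, 90, 0, 0, 0, 0, 90, 0, 0, 0, 0, 90, 0, 0, -0.5, 0]'

```text
clock: 8.95
eef_pos: [543.0, 238.1, 100.7]
tool_rot: [-3.14, 0.001, 1.57]
force: [-0.2, 0.3, -0.1]
width: 76.5
gripper_force: 0.0
```

Released; now straight up.

Request:
arm_command --series '[90, 0, 0, -1.5, 0, 90, 0, 0, -3.5, 0, 90, 0, 0, -6, 0, 90, 0, 0, -8.5, 0, 90, 0, 0, -11, 0]'

```text
clock: 9.37
eef_pos: [543.4, 238.4, 212.8]
tool_rot: [-3.142, -0.0, 1.57]
force: [0.2, -0.9, -0.5]
width: 76.9
gripper_force: 0.0
```

Request:
arm_command --series '[90, 0, 0, 0, 0, 90, 0, 0, 0, 0, 90, 0, 0, 0, 0, 90, 0, 0, 0, 0, 90, 0, 0, 0, 0]'

```text
clock: 9.78
eef_pos: [542.9, 238.0, 210.1]
tool_rot: [-3.139, 0.001, 1.57]
force: [0.6, 0.0, 1.0]
width: 76.8
gripper_force: 0.0
```

Run:
```python
from cell import viewer
import cv2
p,d=viewer.get_image("wrist"); cv2.imwrite("pics/w3.png",p[:,:,::-1])
```

```text
(no output)
```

View pics/w3.png

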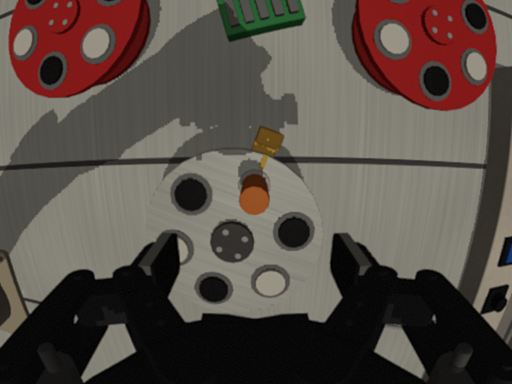

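The handle (254,200) stands in line with the yellow pointer (267,140), with the hub at (232,241). The gripper is clear, so I hand the job in.

```bash
python3 -c "
from cell import workorder
print(workorder.finish_job())"
```

```text
the job is handed in; nothing more can be done
None
```

I turned the orange-handled dial one full turn clockwise, let it go with its handle at the yellow home pointer, never went near the blue-handled dial, and handed the job in at about 10 s; no verdict was returned.

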